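# Open the bore cover and hold the probe centred in the cylinder

## Task

On the gauging stand, turn the orange knob clockwise until it clicks past its detent and the red cover has swung right off the bore of the finned cylinder. Then take the red-handled probe out of its rack and, keeping it upright, lower its rod into the bore without ever touching the stand, until the red band on the rod is level with the top of the brass bush. Finish while still holding it there, still and centred in the bore to within 4 mm; leave everything else where it is.

Things in the scene. Friction and masses are not known exactly. Their poses are not given: they have to be found in the camera images.
- stand: gauging stand, fixed to the bench: green base plate 120 x 210 x 12 mm. Origin under the plate's centre, z up. On its y axis, at y = +55 mm, stands the finned cylinder (86 mm across the fins, which reach to 95 mm high) with a brass bush 40 mm across whose top is 110 mm above the bench; at y = -55 mm stands the knob's post
- bore_mouth (a point): centre of the bore, at the top face of the brass bush. Round vertical bore 24 mm across, 98 mm deep (closed by the base plate)
- knob (a joint): angle of the orange knob, which carries the red cover. 0 = cover over the bore (the start), 1.2 = open against its end stop; it grows clockwise seen from above. An over-centre spring resists (up to about 0.2 N m) and throws it back until 0.6, then snaps it on to 1.2 and keeps it there
- knob_grip (a point): on the knob's vertical axis, 147 mm above the bench, where to grip the knob: an orange upright bar 14 mm thick (along this point's x), 46 mm long (along its y), its top 18 mm above this point and its foot 25 mm below. The point turns with the knob; its y points along the cover.
- cover_centre (a point): centre of the red cover's end disc (38 mm across, 4 mm thick, its top 117 mm above the bench), on a red strip 110 mm from the knob's axis; over the bore at the start, it turns with the knob and swings away from the robot
- rack: gauge rack, fixed to the bench: blue frame with a wooden top 60 x 200 mm, 95 mm high. Origin under its centre; three vertical holes of 16 mm in a row along its y axis at y = -60, 0 and +60 mm, each with a gauge hanging in it, whose handle's top is 165 mm above the bench
- probe: the probe with the red handle, loose, 155 mm long, about 150 g, hanging upright in one of the rack's holes. Origin at the rod's lower tip, z along the rod up to the handle. Steel rod 10 mm across from z = 0 to 85 mm, a shoulder 32 mm across from 85 to 91 mm (it rests on the rack's top), round red handle 24 mm across from 91 to 155 mm
- probe_band (a point): centre of the red band on the probe's rod (10 mm tall), 60 mm above the tip
- probe_grip (a point): centre of the probe's handle, on its axis, 125 mm above the tip: where to grip it
- gauge_blue: another gauge hanging in the rack, blue handle, same outer shape, no band: leave alone. Origin at its tip
- gauge_black: another gauge hanging in the rack, black handle, same outer shape, no band: leave alone. Origin at its tip
- wrench: loose steel wrench 180 mm long lying on the bench along its x: leave alone
- screwdriver: loose screwdriver 200 mm long with yellow handle, lying on the bench along its x: leave alone
- oil_bottle: loose blue bottle 60 mm across, 140 mm tall: leave alone. Origin under its foot
- bearing: loose steel ring 60 mm across, 16 mm tall: leave alone
- grease_tin: loose yellow tin 70 mm across, 60 mm tall: leave alone. Origin under its foot

How it is judged:
On the way, in this order (a step that is already met when the one before it is completed fails the run):
1. the knob is turned past its detent, the cover clear of the bore (value of joint knob above 1.05 rad), for 0.2 s.
2. the probe is lifted out of the rack (height (world z) of probe above 0.105 m), for 0.1 s.
3. the probe's rod has entered the bore (z of probe in the frame of bore_mouth below -0.01 m and horizontal distance between probe and bore_mouth below 0.007 m), for 0.1 s.
At the end, for the whole second after the job is handed in: The gripper still holds the probe, still (under 20 mm/s) and upright (within 4 degrees) in the bore, touching nothing of the stand: tip and band within 4 mm of the bore's axis, the band's centre within 7 mm of the height of the bush's top, the cover open (knob above 1.05) (horizontal distance between each of probe, probe_band and bore_mouth below 0.004 m and z of probe_band in the frame of bore_mouth between -0.007 and 0.007 m and angle between probe's own z axis and vertical below 0.07 rad and contact force between the fingers and probe above 2 N and contact force between probe and stand below 0.5 N and linear speed of probe below 0.02 m/s and value of joint knob above 1.05 rad); the arm keeps its last pose, push and grip.
It fails at once if the probe touches the stand, its bore or its cover (over 0.5 N) (contact force between probe and stand above 0.5 N).
It fails at once if another gauge of the rack is moved more than 20 mm (distance of any of gauge_blue, gauge_black from where it was at the start of the episode above 0.02 m).
It fails at once if another loose thing on the bench is moved more than 30 mm (distance of any of wrench, screwdriver, oil_bottle, bearing, grease_tin from where it was at the start of the episode above 0.03 m).
It also fails if it takes over 64 s, if anything falls off the work surface, if the arm or the gripper's body presses on something with over 40 N, if the wrist force passes 120 N, or if a joint passes its speed limit or range.

## Robot

A 6-joint arm with a two-finger parallel gripper is mounted at the origin on the work surface. World frame = base frame: x ahead of the robot, y to its left, z up, the work surface at z = 0. Lengths are in m, angles in rad, forces in N, time in s.
With the tool pointing down it reaches from about 0.375 to 0.975 m from the base axis. Payload 3.8 kg.
Tool frame: the origin (TCP) lies on the mounting face of the last link; the fingertips stand 173 mm ahead of it and the grasp point (between the pads) lies 155 mm ahead of it; z points along the fingers, y is the line along which they close (so a half turn about z gives the same grasp; the last joint's range is limited). The gripper opens to 85 mm and grips with 20 to 120 N. Pads are 22 mm wide; open, the fingers measure 114 mm over their backs; the gripper's body (76 mm by 85 mm) begins 54 mm behind the grasp point. The pads swing forward as they close: fully open they stand 13 mm farther back than shut.
Start: joints at [1.263, 0.264, 1.604, -0, 1.274, -0.037], TCP at [0.181, 0.65, 0.405] pointing down, gripper open.
Joint ranges: [-2.63, 2.63], [-0.94, 2.18], [0.31, 2.57], [-1.31, 4.45], [0, 2.66], [-2.55, 2.55]. Speed limits (rad/s): [2.57, 2.57, 3.14, 3.14, 3.14, 3.14].

## Interface

Orientations are given as a unit quaternion [w, x, y, z].
In Python, from station import bot gives the robot as it stands.
- The arm moves only by the shell command python3 shift.py, which reads ROWS from standard input. ROWS is a JSON list that holds a single list of rows (three levels of brackets), with 1 to 8 rows, each of 7 numbers: a rotation vector rx, ry, rz in units of 0.25 rad, then dx, dy, dz in units of 50 mm, then the opening from 0.0 (shut) to 1.0 (fully open); each row shifts and turns the commanded pose from where the row before left it, along the tool's axes as they then stand; what a row does not reach is not made up. A row lasts 1/8 s, in which the tool goes at most 0.0625 m and 0.188 rad, less where a joint would pass 70% of its speed; a pose out of reach is approached as far as the arm can. The fingers move at their own pace and stop on an object; the grip force is fixed at half the most. Time passes only in rows, so rows that do not move let the fingers close. It prints the time, the measured TCP pose, the force, the opening and the grip force at its end. Input that does not fit is refused with a message, and nothing moves.
- bot.get_obs(): the state, without advancing time (a new reading comes with each control period).
- bot.get_image(name): name is "side" or "top"; returns a dict with "img" (400x640x3 uint8, red, green, blue), "vfov" (degrees; the focal length in pixels is half the picture's height over the tangent of half this angle, whatever the lens; pixels are square), "cx", "cy" (the principal point, pixels), "R" (3x3) and "t" (3): a world point X has camera coordinates R X + t. Camera axes: x right, y down, z forward; pixel columns grow to the right and rows downward; lengths in m; the calibration is good to about 2 mm. A picture is of the moment at which its call begins. There is no depth.
- bot.sign_off(): hands the job in; it is judged then, once.
The state is a dict: "clock": time; "joint_positions": joint angles; "joint_vel": joint speeds; "tau": joint torques, N m; "ee_pos": TCP position; "ee_rot": TCP orientation; "contact_force": force on the tool from outside, world axes, zero at the start; "ft_torque": the same for the moment, N m; "grip_width": opening from 0.0 (shut) to 1.0 (fully open); "grasp_force": force on a finger pad.
Only numpy, scipy, OpenCV 4.12 (cv2) and the standard library are available. Lean on these libraries where they do the work, as an engineer would, in place of code of your own. Each camera call takes 0.05 s, during which the arm holds its last target. There are 200 camera calls.

## Working session

There is one attempt and no reset: what is moved stays moved. The work goes in short steps, Python scripts to look and compute and a shell command to move; the robot and the scene stay as the last step left them, time stands still between calls to the robot, and variables do not carry over. Pictures are saved under pics/ and viewed, at most 10 in all, crops included, and the job is handed in when it is done.

```bash
ls; mkdir -p pics; python3 - <<'E'
from station import bot
import cv2
o=bot.get_obs()
for k,v in o.items(): print(k,v)
for n in("side","top"):
    d=bot.get_image(n); cv2.imwrite(f"pics/{n}0.png",d["img"][:,:,::-1]); print(n,d["vfov"],d["cx"],d["cy"],d["R"],d["t"])
E
```

```text
pics
shift.py
station.py
clock 0.0
joint_positions [ 1.26313133e+00  2.64766856e-01  1.60537094e+00  1.06747081e-05
  1.27370585e+00 -3.68960500e-02]
joint_vel [-0.0009048  -0.00056961 -0.00030979 -0.00128659  0.00188656 -0.00078315]
tau [ 2.52564445e-03 -5.15080619e+01 -3.67325306e+01  2.47375310e-04
  1.25480312e-02  1.43468912e-05]
ee_pos [0.1804379  0.65008168 0.40335401]
ee_rot [-1.97970165e-04  1.34972747e-01  9.90848672e-01 -1.10796363e-03]
contact_force [-0.56229715  1.26524296  0.52345274]
ft_torque [ 0.01673984  0.02050518 -0.0309142 ]
grasp_force 0.0
grip_width 1.003730587334826
side 43.85178695608554 318.3884483082862 199.12284047256773 [[-0.97453816 -0.22351919 -0.01773536]
 [-0.1453746   0.69008427 -0.70897808]
 [ 0.1707091  -0.68834793 -0.70500747]] [0.52812775 0.15375946 1.19615492]
top 48.41396108747119 324.16524752129595 202.51711658352843 [[-0.00528625 -0.99997869 -0.00383056]
 [-0.98088934  0.00593031 -0.19447607]
 [ 0.19449465  0.0027293  -0.98089978]] [0.0070413  0.54716745 1.05043051]
```

View pics/side0.png

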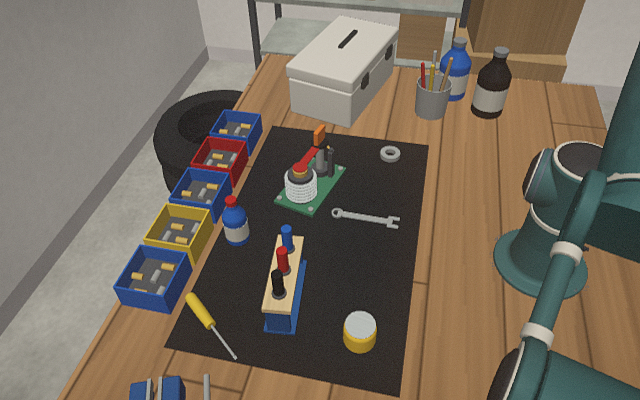

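View pics/top0.png

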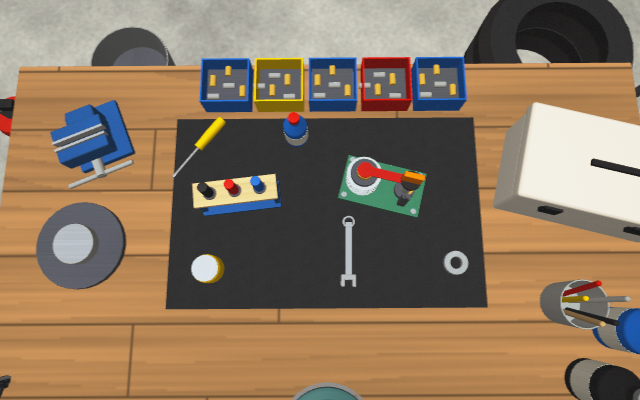

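The side view shows the stand around (310,180) with its cover at (300,170). The rack's red handle is the middle one, at about (282,258). In the top view the cover disc is at (366,171), the knob at about (413,180) and the red handle at (229,185). I'll enlarge these areas.

```bash
python3 - <<'E'
import cv2, numpy as np
s=cv2.imread("pics/side0.png"); t=cv2.imread("pics/top0.png")
def crop(im,x,y,w,h,k):
    c=cv2.resize(im[y:y+h,x:x+w],None,fx=k,fy=k,interpolation=cv2.INTER_CUBIC)
    for i in range(0,w,10): cv2.line(c,(i*k,0),(i*k,6 if (x+i)%50 else 18),(255,255,255),1)
    for j in range(0,h,10): cv2.line(c,(0,j*k),(6 if (y+j)%50 else 18,j*k),(255,255,255),1)
    return c
a=crop(s,260,120,100,100,6); b=crop(s,250,220,65,120,5)
cv2.imwrite("pics/side_c.png",np.hstack([cv2.copyMakeBorder(a[:, :470],0,0,0,0,0),b[:600]]))
a=crop(t,330,140,110,80,7); b=crop(t,180,160,110,60,5)
c=np.zeros((600,770,3),np.uint8); c[:300,:550]=b; 
cv2.imwrite("pics/top_c1.png",a)
cv2.imwrite("pics/top_c2.png",crop(t,180,160,110,60,7))
E
```

```text
(no output)
```

View pics/side_c.png

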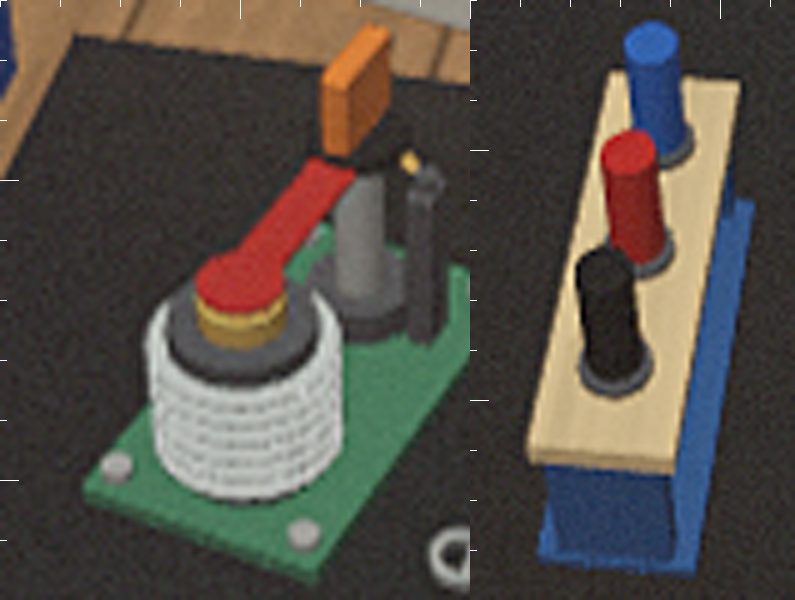

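View pics/top_c1.png

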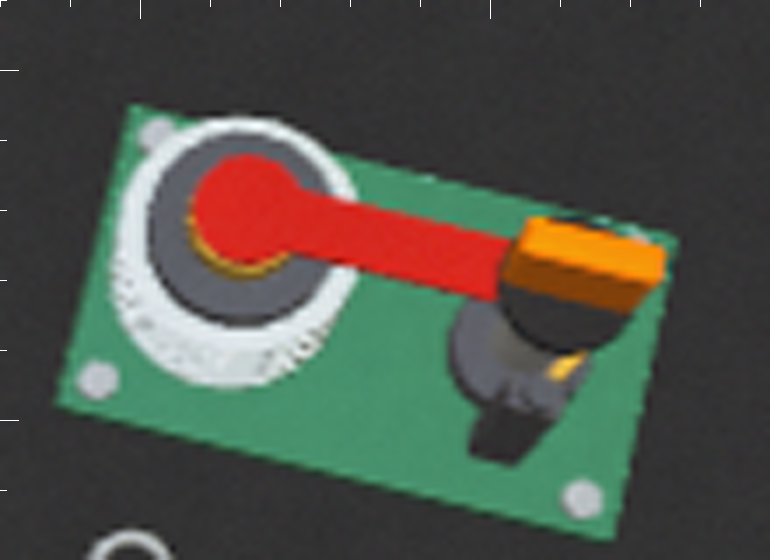

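View pics/top_c2.png

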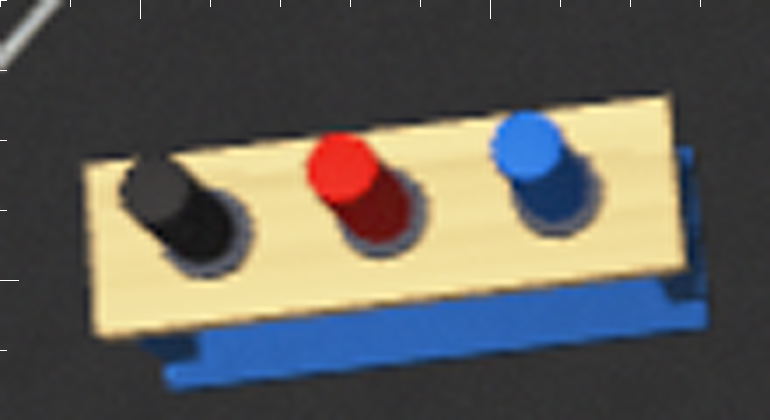

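The crops give these readings. In the side crop the disc centre is at (241,281), the knob's top face at (357,57) and the red handle's top at (159,151). In the top crops the disc is at (247,210), the knob top at (596,250), the red handle's top at (343,167), and the plate and rack corners are clear.

```bash
cat > h.py <<'E'
import numpy as np
from scipy.spatial.transform import Rotation as Rt
C={"side":(43.85178695608554,318.3884483082862,199.12284047256773,[[-0.97453816,-0.22351919,-0.01773536],[-0.1453746,0.69008427,-0.70897808],[0.1707091,-0.68834793,-0.70500747]],[0.52812775,0.15375946,1.19615492]),
"top":(48.41396108747119,324.16524752129595,202.51711658352843,[[-0.00528625,-0.99997869,-0.00383056],[-0.98088934,0.00593031,-0.19447607],[0.19449465,0.0027293,-0.98089978]],[0.0070413,0.54716745,1.05043051])}
def proj(n,X):
    v,cx,cy,R,t=C[n]; f=200/np.tan(np.radians(v/2)); p=np.array(X)@np.array(R).T+t
    return f*p[...,:2]/p[...,2:]+[cx,cy]
def crop(k,x,y,pts): return (np.array(pts,float)+.5)/k-.5+[x,y]
def ray(n,px):
    v,cx,cy,R,t=C[n]; f=200/np.tan(np.radians(v/2)); R=np.array(R)
    return -R.T@np.array(t), R.T@np.array([(px[0]-cx)/f,(px[1]-cy)/f,1])
def tri(ps,pt):
    from scipy.optimize import least_squares as ls
    r=ls(lambda X:np.r_[proj("side",X)-ps,proj("top",X)-pt],[.6,0,.1]); return r.x,r.fun
def atz(n,px,z):
    c,d=ray(n,px); return c+d*(z-c[2])/d[2]
E
python3 - <<'E'
from h import *
np.set_printoptions(precision=4,suppress=True)
from scipy.optimize import least_squares as ls
S=lambda *p:crop(6,260,120,p); B=lambda *p:crop(5,250,220,[(a-470,b) for a,b in p])
T1=lambda *p:crop(7,330,140,p); T2=lambda *p:crop(7,180,160,p)
for n,s,t in [("disc",S((241,281))[0],T1((247,210))[0]),("knobtop",S((357,57))[0],T1((596,250))[0]),
 ("red",B((629,151))[0],T2((343,167))[0]),("blue",B((651,43))[0],T2((527,145))[0]),("black",B((604,265))[0],T2((155,190))[0])]:
    X,f=tri(s,t); print(n,X,f, "top@z",atz("top",t,.117 if n=="disc" else .165),"side@z",atz("side",s,.117 if n=="disc" else .165))
# stand fit
pl=[(.06,.105,.012),(.06,-.105,.012),(-.06,-.105,.012),(-.06,.105,.012)]
def fit(objs):
    def w(p,L): 
        c,s=np.cos(p[2]),np.sin(p[2]); L=np.array(L); return np.c_[p[0]+c*L[:,0]-s*L[:,1],p[1]+s*L[:,0]+c*L[:,1],L[:,2]]
    r=ls(lambda p:np.concatenate([(proj(n,w(p,L))-px).ravel() for n,L,px in objs]),[.65,0,0]); return r.x,w,r.fun.reshape(-1,2)
p,w,f=fit([("top",pl,T1((131,107),(678,239),(613,538),(58,404))),("top",[(0,.055,.117),(0,-.055,.165)],T1((247,210),(596,250))),("side",[(0,.055,.117),(0,-.055,.165)],S((241,281),(357,57)))])
print("stand",p,w(p,[(0,.055,.11),(0,-.055,.147)])); print(f)
rc=[(.03,.1,.095),(.03,-.1,.095),(-.03,-.1,.095),(-.03,.1,.095)]; g=[(0,y,.165) for y in(.06,0,-.06)]
p,w,f=fit([("top",rc,T2((83,162),(670,95),(686,270),(97,338))),("top",g,T2((155,190),(343,167),(527,145))),("side",g,B((604,265),(629,151),(651,43)))])
print("rack",p,w(p,[(0,0,.165)]));print(f)
E
```

```text
disc [ 0.6116 -0.0929  0.1204] [-0.4963 -0.149   0.0286  0.4742] top@z [ 0.6137 -0.0931  0.117 ] side@z [ 0.6113 -0.0963  0.117 ]
knobtop [ 0.5851 -0.2008  0.1644] [-0.7334 -0.2119  0.0365  0.647 ] top@z [ 0.5864 -0.2007  0.165 ] side@z [ 0.5828 -0.1995  0.165 ]
red [0.5686 0.2181 0.1654] [-0.5863 -0.1713  0.0381  0.6627] top@z [0.5702 0.2183 0.165 ] side@z [0.5674 0.218  0.165 ]
blue [0.5755 0.1591 0.166 ] [-0.5371 -0.1582  0.0341  0.5843] top@z [0.5771 0.1594 0.165 ] side@z [0.5745 0.1584 0.165 ]
black [0.5613 0.2776 0.1673] [-0.4174 -0.1211  0.0279  0.491 ] top@z [0.563  0.2784 0.165 ] side@z [0.5611 0.2761 0.165 ]
stand [ 0.5994 -0.1472 -0.2512] [[ 0.613  -0.094   0.11  ]
 [ 0.5857 -0.2005  0.147 ]]
[[ 0.1159 -0.2085]
 [ 0.2607 -0.3443]
 [ 0.1566  0.9957]
 [-0.2927  0.6396]
 [ 0.3538  0.2674]
 [-0.0553  0.3183]
 [-0.8717  0.5053]
 [-0.9838 -0.3643]]
rack [0.5691 0.2184 0.1138] [[0.5691 0.2184 0.165 ]]
[[ 0.9986  0.8249]
 [-0.3012  0.7673]
 [-0.1441 -0.1286]
 [ 0.5466 -0.0204]
 [ 0.1522  0.2846]
 [-0.0561  0.4569]
 [ 0.2452  0.4935]
 [-0.8756  0.6497]
 [-0.8795  0.0147]
 [-0.6779  0.03  ]]
```

The manual's scale: shifts go in units of 50 mm and turns go in units of 0.25 rad. Converting my numbers, 0.18 rad is 0.72.

```bash
cat >> h.py <<'E'
def need(goal,az=None):
    "goal: world xyz of grasp point -> displacement in tool axes; az: wanted azimuth of tool y"
    from station import bot
    o=bot.get_obs(); M=Rt.from_quat(np.roll(o["ee_rot"],-1)).as_matrix()
    g=o["ee_pos"]+.155*M[:,2]; a=np.arctan2(M[1,1],M[0,1])
    print("t",round(o["clock"],2),"grasp",g.round(4),"az",round(a,4),"tilt",(M[:2,2]).round(4),"need",(M.T@(np.array(goal)-g)).round(4), "rz", None if az is None else round((a-az+np.pi/2)%np.pi-np.pi/2,4),"grip",round(o["grip_width"],3),o["grasp_force"],"F",o["contact_force"].round(1),"q",o["joint_positions"].round(2))
E
echo '[[[0,0,0.72,0,0,0,1],[0,0,0.72,0,0,0,1],[0,0,0.72,0,0,0,1],[0,0,0.72,0,0,0,1],[0,0,0.72,0,0,0,1],[0,0,0.72,0,0,0,1],[0,0,0.72,0,0,0,1],[0,0,0.72,0,0,0,1]]]' | python3 shift.py
python3 -c "
from h import *
need([.5855,-.2005,.25],-.2505)"
echo '[[[0,0,0,-0.98,0.66,0,1],[0,0,0,-0.98,0.66,0,1],[0,0,0,-0.98,0.66,0,1],[0,0,0,-0.98,0.66,0,1],[0,0,0,-0.98,0.66,0,1],[0,0,0,-0.98,0.66,0,1],[0,0,0,-0.98,0.66,0,1],[0,0,0,-0.98,0.66,0,1]]]' | python3 shift.py
echo '[[[0,0,0,-0.98,0.66,0,1],[0,0,0,-0.98,0.66,0,1],[0,0,0,-0.98,0.66,0,1],[0,0,0,-0.98,0.66,0,1],[0,0,0,-0.98,0.66,0,1],[0,0,0,-0.98,0.66,0,1],[0,0,0,-0.98,0.66,0,1],[0,0,0.42,-0.98,0.66,0,1]]]' | python3 shift.py
python3 -c "
from h import *
need([.5855,-.2005,.25],-.2505)"
```

```text
clock: 2.1
ee_pos: [0.3875, 0.2235, 0.4044]
ee_rot: [0.0, 0.755, 0.656, 0.0]
contact_force: [1.1, 0.2, -0.3]
grip_width: 1.001
grasp_force: 0.0
clock: 3.1
ee_pos: [0.5944, -0.2015, 0.4041]
ee_rot: [-0.0, 0.789, 0.614, -0.0]
contact_force: [-0.3, 1.2, 0.6]
grip_width: 1.001
grasp_force: 0.0
t 3.1 grasp [ 0.5943 -0.2014  0.2491] az -0.248 tilt [-0.0006  0.0005] need [-0.0013 -0.0088 -0.0009] rz 0.0025 grip 1.001 0.0 F [-0.3  1.2  0.6] q [-0.37  0.18  1.71  0.    1.26 -0.12]
```

```bash

echo '[[[0,0,0,0,-0.18,0.8,1],[0,0,0,0,0,0.8,1],[0,0,0,0,0,0.4,1],[0,0,0,0,0,0,1]]]' | python3 shift.py
echo '[[[0,0,0,0,0,0,0],[0,0,0,0,0,0,0],[0,0,0,0,0,0,0],[0,0,0,0,0,0,0],[0,0,0,0,0,0,0],[0,0,0,0,0,0,0]]]' | python3 shift.py
python3 -c "
from h import *
need([.5855,-.2005,.15],-.2505)"
```

```text
clock: 3.6
ee_pos: [0.5845, -0.197, 0.3026]
ee_rot: [-0.002, 0.788, 0.615, -0.001]
contact_force: [-0.1, -0.1, -0.3]
grip_width: 0.996
grasp_force: 0.0
clock: 4.35
ee_pos: [0.5862, -0.1976, 0.3058]
ee_rot: [0.001, 0.788, 0.615, 0.001]
contact_force: [4.2, -1.0, 3.4]
grip_width: 0.156
grasp_force: 62.0
t 4.35 grasp [ 0.5866 -0.1978  0.1508] az -0.2454 tilt [ 0.0032 -0.0008] need [-0.0029 -0.0005  0.0008] rz 0.0051 grip 0.156 62.04972982406616 F [ 4.2 -1.   3.4] q [-0.37  0.24  1.83  0.    1.07 -0.12]
```

```bash

echo '[[[0,0,0.6,0,0,0,0],[0,0,0.6,0,0,0,0],[0,0,0.6,0,0,0,0],[0,0,0.6,0,0,0,0]]]' | python3 shift.py
echo '[[[0,0,0.6,0,0,0,0],[0,0,0.6,0,0,0,0],[0,0,0.6,0,0,0,0],[0,0,0.6,0,0,0,0],[0,0,0,0,0,0,0],[0,0,0,0,0,0,0]]]' | python3 shift.py
python3 - <<'E'
from h import *
need([.5855,-.2005,.15],-.2505-1.2)
from station import bot; import cv2
s=bot.get_image("side")["img"][110:230,260:370]; t=bot.get_image("top")["img"][120:240,320:450]
f=lambda c:cv2.resize(c[:,:,::-1],None,fx=3,fy=3,interpolation=cv2.INTER_CUBIC)
cv2.imwrite("pics/knob.png",np.hstack([f(s),f(t)]))
E
```

```text
clock: 4.85
ee_pos: [0.5872, -0.1982, 0.3059]
ee_rot: [0.003, 0.936, 0.353, 0.003]
contact_force: [10.4, -5.3, -2.3]
grip_width: 0.152
grasp_force: 61.2
clock: 5.6
ee_pos: [0.5877, -0.1995, 0.3059]
ee_rot: [0.003, 0.998, 0.063, 0.004]
contact_force: [12.4, -8.5, -3.4]
grip_width: 0.156
grasp_force: 60.9
t 5.6 grasp [ 0.589  -0.2004  0.1509] az -1.4451 tilt [ 0.0087 -0.0055] need [-0.0035 -0.0003  0.0009] rz 0.0054 grip 0.156 60.8635139465332 F [12.4 -8.5 -3.4] q [-0.37  0.24  1.83 -0.    1.07  1.08]
```

View pics/knob.png

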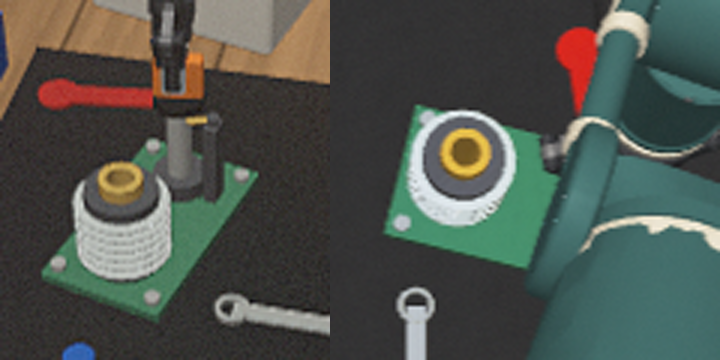

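The cover is swung fully clear to the far side, and the brass bush is visible at about (300,169) in the side view and (365,171) in the top view. I'll release the knob and go up.

```bash

echo '[[[0,0,0,0,0,0,1],[0,0,0,0,0,0,1],[0,0,0,0,0,0,1],[0,0,0,0,0,0,1],[0,0,0,0,0,-1,1],[0,0,0,0,0,-1,1],[0,0,0,0,0,-0.4,1],[0,0,-0.6,0,0,0,1]]]' | python3 shift.py
echo '[[[0,0,-0.72,0,0,0,1],[0,0,-0.72,0,0,0,1],[0,0,-0.72,0,0,0,1],[0,0,-0.72,0,0,0,1],[0,0,-0.72,0,0,0,1],[0,0,-0.72,0,0,0,1],[0,0,-0.72,0,0,0,1],[0,0,-0.6,0,0,0,1]]]' | python3 shift.py
python3 - <<'E'
from h import *
need([.569,.2183,.25],.1138)
print(tri((299.67,168.7),(364.67,170.67)))
E
```

```text
clock: 6.7
ee_pos: [0.5857, -0.1975, 0.4273]
ee_rot: [0.001, 0.99, 0.139, 0.002]
contact_force: [-0.7, 0.6, -0.2]
grip_width: 1.001
grasp_force: 0.0
clock: 7.7
ee_pos: [0.5849, -0.1973, 0.4233]
ee_rot: [-0.001, 0.663, 0.748, -0.0]
contact_force: [0.3, -0.3, -1.0]
grip_width: 0.998
grasp_force: 0.0
t 7.7 grasp [ 0.5846 -0.1971  0.2683] az 0.1203 tilt [-0.0022  0.0008] need [0.4143 0.0344 0.0186] rz 0.0065 grip 0.998 0.0 F [ 0.3 -0.3 -1. ] q [-0.37  0.15  1.71 -0.    1.29 -0.49]
(array([ 0.61167292, -0.09309166,  0.11217136]), array([-0.27873927, -0.08335168,  0.01602482,  0.26703881]))
```

```bash

echo '[[[0,0,0,1.18,0.1,0,1],[0,0,0,1.18,0.1,0,1],[0,0,0,1.18,0.1,0,1],[0,0,0,1.18,0.1,0,1],[0,0,0,1.18,0.1,0,1],[0,0,0,1.18,0.1,0,1],[0,0,0.024,1.18,0.08,0,1],[0,0,0,0,0,0.36,1]]]' | python3 shift.py
python3 - <<'E'
from h import *
need([.569,.2183,.137],.1138)
from station import bot; import cv2
s=bot.get_image("side")["img"][170:340,220:350]; t=bot.get_image("top")["img"][100:260,160:300]
f=lambda c:cv2.resize(c[:160,:130,::-1],None,fx=3,fy=3,interpolation=cv2.INTER_CUBIC)
cv2.imwrite("pics/pre.png",np.hstack([f(s),f(t)]))
E
```

```text
clock: 8.7
ee_pos: [0.5712, 0.2208, 0.407]
ee_rot: [0.0, 0.665, 0.746, 0.001]
contact_force: [0.1, -0.2, -0.2]
grip_width: 1.0
grasp_force: 0.0
t 8.7 grasp [0.5714 0.221  0.252 ] az 0.1145 tilt [0.0017 0.0018] need [-0.0026 -0.003   0.115 ] rz 0.0007 grip 1.0 0.0 F [ 0.1 -0.2 -0.2] q [0.33 0.14 1.74 0.   1.25 0.21]
```

View pics/pre.png

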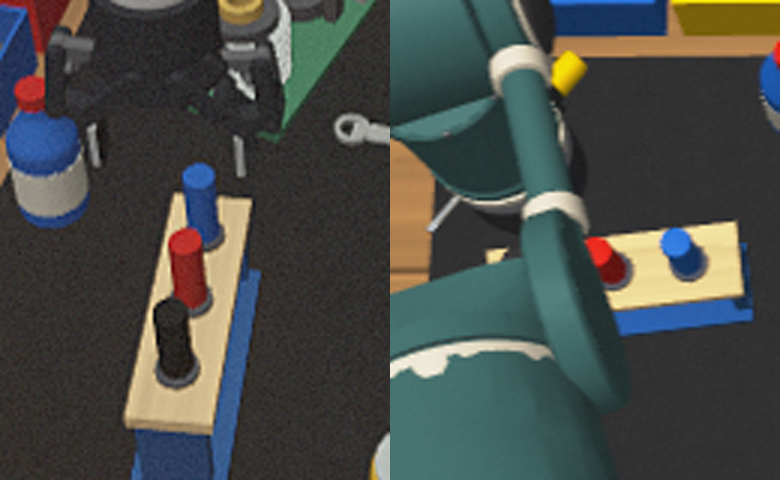

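The red handle's top is at (186,240) in the side crop, and the open pads straddle it at (93,145) and (240,155). I'll move down onto the handle.

```bash
python3 -c "
from h import *
print((proj('side',[.5714,.221,.252])-[220,170])*3)"
echo '[[[0,0,0,-0.05,-0.06,0,1],[0,0,0,0,0,0.8,1],[0,0,0,0,0,0.8,1],[0,0,0,0,0,0.7,1],[0,0,0,0,0,0,1],[0,0,0,0,0,0,1]]]' | python3 shift.py
python3 -c "
from h import *
need([.569,.2183,.137],.1138)"
```

```text
[167.44689636 156.24329966]
clock: 9.55
ee_pos: [0.5698, 0.2131, 0.2934]
ee_rot: [0.001, 0.668, 0.744, 0.001]
contact_force: [0.5, 0.2, 0.0]
grip_width: 0.999
grasp_force: 0.0
t 9.55 grasp [0.5702 0.2132 0.1384] az 0.1074 tilt [0.0021 0.0006] need [ 0.0052 -0.0006  0.0014] rz -0.0064 grip 0.999 0.0 F [0.5 0.2 0. ] q [ 0.32  0.23  1.86 -0.    1.05  0.21]
```

```bash

echo '[[[0,0,0,0.08,0,0.02,1],[0,0,0,0,0,0,1],[0,0,0,0,0,0,1]]]' | python3 shift.py
python3 -c "
from h import *
need([.569,.2183,.137],.1138)"
```

```text
clock: 9.93
ee_pos: [0.5687, 0.2182, 0.2916]
ee_rot: [0.0, 0.667, 0.745, 0.001]
contact_force: [1.0, -0.3, 0.0]
grip_width: 1.0
grasp_force: 0.0
t 9.93 grasp [0.5689 0.2182 0.1366] az 0.1094 tilt [0.0013 0.0004] need [ 0.      0.0001 -0.0004] rz -0.0044 grip 1.0 0.0 F [ 1.  -0.3  0. ] q [ 0.33  0.23  1.86 -0.    1.05  0.22]
```

Now close, then lift straight up in small steps.

```bash

echo '[[[0,0,0,0,0,0,0],[0,0,0,0,0,0,0],[0,0,0,0,0,0,0],[0,0,0,0,0,0,0],[0,0,0,0,0,0,0],[0,0,0,0,0,0,0]]]' | python3 shift.py
python3 -c "
from h import *
need([.569,.2183,.335],.1138)"
echo '[[[0,0,0,0,0,-0.5,0],[0,0,0,0,0,-0.5,0],[0,0,0,0,0,-0.5,0],[0,0,0,0,0,-0.5,0],[0,0,0,0,0,-0.5,0],[0,0,0,0,0,-0.5,0],[0,0,0,0,0,-0.5,0],[0,0,0,0,0,-0.5,0]]]' | python3 shift.py
python3 -c "
from h import *
need([.612,-.0935,.335],.1138)"
```

```text
clock: 10.68
ee_pos: [0.5686, 0.2179, 0.2908]
ee_rot: [0.0, 0.668, 0.745, 0.0]
contact_force: [0.9, 0.0, -0.3]
grip_width: 0.265
grasp_force: 58.8
t 10.68 grasp [0.5686 0.2179 0.1358] az 0.109 tilt [0.0003 0.0001] need [ 0.0003  0.0005 -0.1992] rz -0.0048 grip 0.265 58.7669974565506 F [ 0.9  0.  -0.3] q [ 0.33  0.23  1.86 -0.    1.05  0.22]
clock: 11.68
ee_pos: [0.5682, 0.2178, 0.4906]
ee_rot: [-0.0, 0.668, 0.745, -0.001]
contact_force: [0.7, -0.2, -1.1]
grip_width: 0.267
grasp_force: 59.3
t 11.68 grasp [0.568  0.2177 0.3356] az 0.109 tilt [-0.0016 -0.0005] need [-0.3142  0.0099  0.0007] rz -0.0048 grip 0.267 59.26546096801758 F [ 0.7 -0.2 -1.1] q [0.33 0.1  1.64 0.   1.4  0.22]
```

```bash

echo '[[[0,0,0,-0.78,0.02,0,0],[0,0,0,-0.78,0.02,0,0],[0,0,0,-0.78,0.02,0,0],[0,0,0,-0.78,0.02,0,0],[0,0,0,-0.78,0.02,0,0],[0,0,0,-0.78,0.02,0,0],[0,0,0,-0.78,0.04,0,0],[0,0,0,-0.78,0.04,0,0]]]' | python3 shift.py
echo '[[[0,0,0,0,0,0.8,0],[0,0,0,0,0,0.4,0],[0,0,0,0,0,0,0],[0,0,0,0,0,0,0]]]' | python3 shift.py
python3 - <<'E'
from h import *
need([.612,-.0935,.275],.1138)
from station import bot; import cv2
s=bot.get_image("side")["img"]; t=bot.get_image("top")["img"]
cv2.imwrite("pics/s2.png",s[:,:,::-1]);cv2.imwrite("pics/t2.png",t[:,:,::-1])
f=lambda c:cv2.resize(c[:,:,::-1],None,fx=5,fy=5,interpolation=cv2.INTER_CUBIC)
cv2.imwrite("pics/above.png",np.hstack([f(s[95:215,260:340]),f(t[110:230,325:405])]))
E
```

```text
clock: 12.68
ee_pos: [0.6122, -0.0924, 0.4898]
ee_rot: [-0.001, 0.668, 0.745, -0.0]
contact_force: [-0.0, 1.2, -1.6]
grip_width: 0.265
grasp_force: 59.3
clock: 13.18
ee_pos: [0.6127, -0.0906, 0.4316]
ee_rot: [0.0, 0.667, 0.745, 0.0]
contact_force: [-0.3, -0.8, -0.4]
grip_width: 0.266
grasp_force: 59.3
t 13.18 grasp [ 0.6129 -0.0907  0.2766] az 0.1099 tilt [ 0.0011 -0.0002] need [-0.0027 -0.0012  0.0016] rz -0.0039 grip 0.266 59.32433545589447 F [-0.3 -0.8 -0.4] q [-0.19  0.14  1.7   0.    1.3  -0.3 ]
```

View pics/above.png

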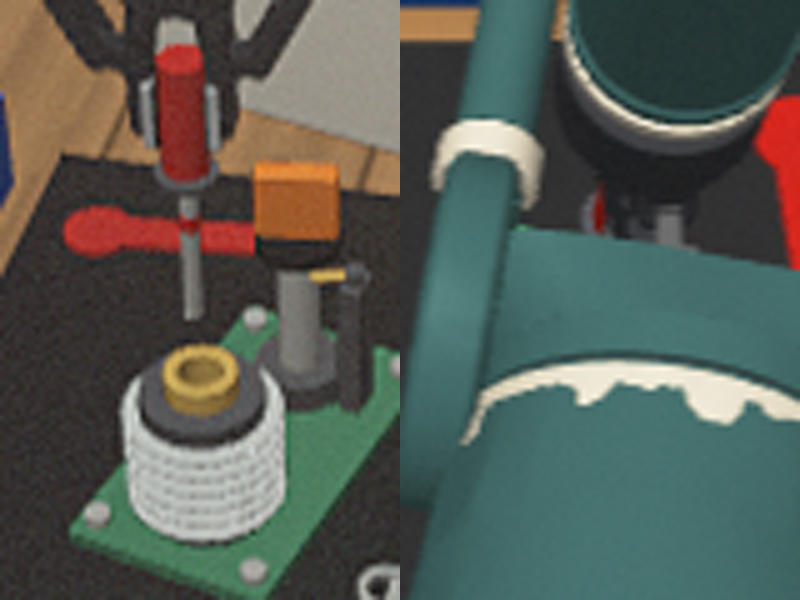

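The side crop shows the probe hanging upright. Its tip is at (194,316), the band at (189,226) and the bush's top ring is centred at about (202,371). The arm hides this area in the top view. I'll compare the probe's position with the bore's in the side image.

```bash

echo '[[[0,0,0,0,0,0,0],[0,0,0,0,0,0,0]]]' | python3 shift.py
python3 - <<'E'
from h import *
np.set_printoptions(precision=4,suppress=True)
need([.612,-.0935,.275],.1138)
from station import bot
o=bot.get_obs(); M=Rt.from_quat(np.roll(o["ee_rot"],-1)).as_matrix(); g=o["ee_pos"]+.155*M[:,2]
zt=g[2]-.1258
c=lambda p:crop(5,260,95,p)
for n,p,z in[("tip",(194,316),zt),("band",(189,226),zt+.06),("shoulder bottom",(187,178),zt+.088),("handle top",(179,57),zt+.155),("bush",(201.5,371),.110)]:
    print(n,atz("side",c(p),z), c(p), proj("side",[*(g[:2]),z]))
import cv2
im=cv2.imread("pics/s2.png"); hsv=cv2.cvtColor(im,cv2.COLOR_BGR2HSV)
m=cv2.inRange(hsv,(12,90,60),(30,255,255)); m[:160]=0;m[185:]=0;m[:,:285]=0;m[:,315:]=0
ys,xs=np.nonzero(m); print("brass cols",xs.min(),xs.max(),ys.min(),ys.max())
E
```

```text
clock: 13.52
ee_pos: [0.6125, -0.091, 0.4315]
ee_rot: [0.001, 0.667, 0.745, 0.0]
contact_force: [0.7, -0.0, -0.8]
grip_width: 0.262
grasp_force: 59.3
t 13.53 grasp [ 0.6127 -0.0911  0.2765] az 0.1093 tilt [ 0.0013 -0.0003] need [-0.0023 -0.001   0.0015] rz -0.0045 grip 0.262 59.324634075164795 F [ 0.7 -0.  -0.8] q [-0.19  0.14  1.7  -0.    1.3  -0.3 ]
tip [ 0.6118 -0.0905  0.1507] [298.4 157.8] [298.1123 157.6147]
band [ 0.6107 -0.0873  0.2107] [297.4 139.8] [296.9711 138.7715]
shoulder bottom [ 0.6106 -0.0887  0.2387] [297.  130.2] [296.4108 129.5215]
handle top [ 0.6119 -0.0916  0.3057] [295.4 106. ] [294.9921 106.0961]
bush [ 0.6109 -0.095   0.11  ] [299.9 168.8] [298.8443 169.702 ]
brass cols 292 307 163 177
```

```bash

echo '[[[0,0,0,-0.056,-0.024,0,0],[0,0,0,0,0,0.4,0],[0,0,0,0,0,0.22,0],[0,0,0,0,0,0,0],[0,0,0,0,0,0,0],[0,0,0,0,0,0,0]]]' | python3 shift.py
python3 - <<'E'
from h import *
need([.6118,-.094,.2345],.1138)
from station import bot; import cv2
s=sum(bot.get_image("side")["img"].astype(float) for _ in range(6))/6
s=s.astype(np.uint8)
cv2.imwrite("pics/near.png",cv2.resize(s[128:188,270:330,::-1],None,fx=10,fy=10,interpolation=cv2.INTER_CUBIC))
need([.6118,-.094,.2345],.1138)
E
```

```text
clock: 14.28
ee_pos: [0.6118, -0.0941, 0.4003]
ee_rot: [0.0, 0.668, 0.745, 0.0]
contact_force: [-0.1, -0.0, -2.0]
grip_width: 0.269
grasp_force: 59.3
t 14.28 grasp [ 0.6119 -0.0941  0.2453] az 0.109 tilt [ 0.0011 -0.0002] need [ 0.0001 -0.0001  0.0108] rz -0.0048 grip 0.269 59.3255889415741 F [-0.1 -0.  -2. ] q [-0.19  0.16  1.74  0.    1.24 -0.3 ]
t 14.57 grasp [ 0.6116 -0.0941  0.245 ] az 0.109 tilt [ 0.0005 -0.0001] need [0.0001 0.0002 0.0105] rz -0.0048 grip 0.263 59.324957728385925 F [-0.2 -0.4 -2.5] q [-0.19  0.16  1.74 -0.    1.24 -0.3 ]
```

View pics/near.png

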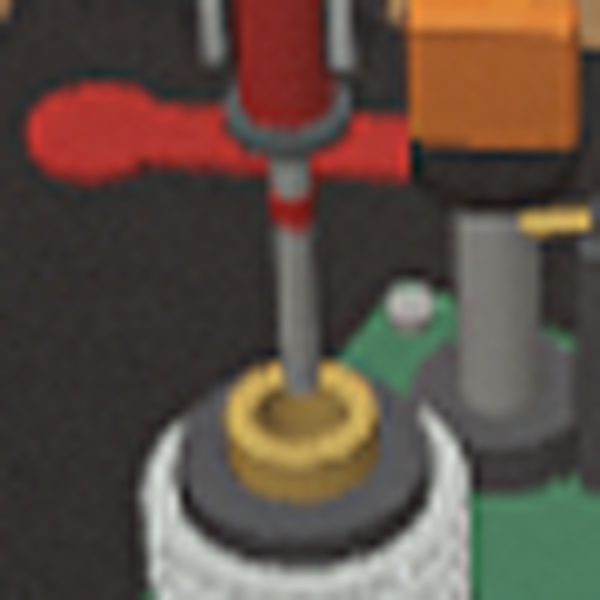

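The tip is at about (302,389) in the crop, just above the bush ring, whose top face is centred at about (303,411). I'll check this numerically.

```bash
python3 - <<'E'
from h import *
np.set_printoptions(precision=4,suppress=True)
c=lambda p:crop(10,270,128,p)
zt=.245-.1258
print("tip",atz("side",c((302,389)),zt),"bush",atz("side",c((303.3,411)),.11),"band",atz("side",c((292,213)),zt+.06))
# predicted outline of bush top for candidate centres, crop px
a=np.linspace(0,2*np.pi,72)
for ctr in[(.612,-.0935),(.6115,-.0945)]:
  for r in(.02,.012):
    P=(proj("side",np.c_[ctr[0]+r*np.cos(a),ctr[1]+r*np.sin(a),0*a+.11])-[270,128]+.5)*10-.5
    print(ctr,r,"L,R",P[:,0].min(),P[:,0].max(),"T,B",P[:,1].min(),P[:,1].max())
im=cv2=None
E
```

```text
tip [ 0.6106 -0.0938  0.1192] bush [ 0.6111 -0.0956  0.11  ] band [ 0.6098 -0.0916  0.1792]
(0.612, -0.0935) 0.02 L,R 220.78001469683 375.1056769710881 T,B 365.2409123826963 467.47946368682744
(0.612, -0.0935) 0.012 L,R 251.65614916056666 344.2425180954184 T,B 385.3235073667606 446.6619128989025
(0.6115, -0.0945) 0.02 L,R 223.64789142490577 377.90127215318546 T,B 363.04751508481513 465.18884984133035
(0.6115, -0.0945) 0.012 L,R 254.5092862699404 347.0522947321082 T,B 383.11117204837797 444.3912564719751
```

```bash

echo '[[[0,0,0,-0.014,0.008,0,0],[0,0,0,0,0,0.2,0],[0,0,0,0,0,0.2,0],[0,0,0,0,0,0.2,0],[0,0,0,0,0,0,0],[0,0,0,0,0,0,0]]]' | python3 shift.py
python3 - <<'E'
from h import *
need([.6120,-.0947,.1758],.1138)
E
```

```text
clock: 15.32
ee_pos: [0.612, -0.0947, 0.3696]
ee_rot: [-0.0, 0.668, 0.745, -0.0]
contact_force: [0.8, 0.5, -1.1]
grip_width: 0.264
grasp_force: 59.3
t 15.32 grasp [ 0.612  -0.0947  0.2146] az 0.109 tilt [-0.0001  0.    ] need [ 0.     -0.      0.0388] rz -0.0048 grip 0.264 59.32425856590271 F [ 0.8  0.5 -1.1] q [-0.19  0.18  1.77 -0.    1.19 -0.3 ]
```

```bash

echo '[[[0,0,0,0,0,0.2,0],[0,0,0,0,0,0.2,0],[0,0,0,0,0,0.2,0],[0,0,0,0,0,0.12,0],[0,0,0,0,0,0.04,0],[0,0,0,0,0,0,0],[0,0,0,0,0,0,0]]]' | python3 shift.py
python3 - <<'E'
from h import *
need([.6120,-.0947,.1758],.1138)
from station import bot; import cv2
s=sum(bot.get_image("side")["img"].astype(float) for _ in range(6))/6
s=s.astype(np.uint8)
cv2.imwrite("pics/in.png",cv2.resize(s[138:188,275:325,::-1],None,fx=12,fy=12,interpolation=cv2.INTER_CUBIC))
need([.6120,-.0947,.1758],.1138)
c=lambda X:(proj("side",X)-[275,138]+.5)*12-.5
print("band centre if z .11",c([.612,-.0947,.11]))
E
```

```text
clock: 16.2
ee_pos: [0.6122, -0.0947, 0.3322]
ee_rot: [0.0, 0.668, 0.745, 0.0]
contact_force: [0.3, 0.4, -2.5]
grip_width: 0.267
grasp_force: 59.3
t 16.2 grasp [ 0.6123 -0.0948  0.1772] az 0.109 tilt [ 0.0009 -0.0002] need [ 0.0001 -0.0003  0.0014] rz -0.0048 grip 0.267 59.32424783706665 F [ 0.3  0.4 -2.5] q [-0.19  0.21  1.8  -0.    1.12 -0.3 ]
t 16.5 grasp [ 0.6121 -0.0947  0.1769] az 0.109 tilt [ 0.0003 -0.0001] need [ 0.     -0.0001  0.0011] rz -0.0048 grip 0.264 59.32461082935333 F [-0.3  0.3 -0.8] q [-0.19  0.21  1.8   0.    1.12 -0.3 ]
band centre if z .11 [299.03862978 375.43327352]
```

View pics/in.png

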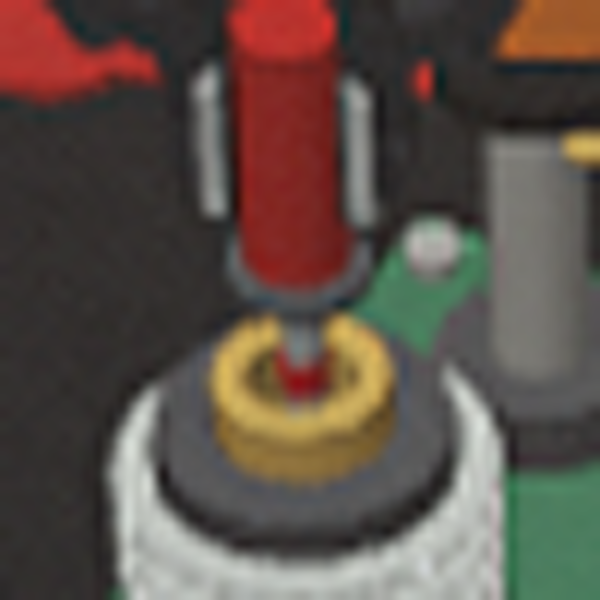

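The rod is centred sideways at 303, against the bush at 303.5. The band shows in the mouth at rows 362–396. I'll measure the depth direction more precisely from the column profile.

```bash
python3 - <<'E'
from h import *
from station import bot
s=np.mean([bot.get_image("side")["img"].astype(float) for _ in range(8)],0)
for x in(294,299,300,301,305): 
    print(x,[(y,*s[y,x].astype(int)) for y in range(161,181)])
print("row169",[(x,*s[169,x].astype(int)) for x in range(291,310)])
np.set_printoptions(precision=2,suppress=True)
# model: probe axis (x,y), band z centre zb; bush centre (.6115,-.095)
d=np.array([.2407,.9706])*-1  # horizontal dir from camera to scene approx
v=ray("side",(300,170))[1][:2]; v/=np.linalg.norm(v); print("view dir",v)
for zb in(.110,.1111):
  for y in(-.0927,-.0947,-.0967):
    f=np.array([.612,y])-.005*v
    print(zb,y,"band front top/bot",proj("side",[*f,zb+.005]),proj("side",[*f,zb-.005]))
for y in(-.093,-.095,-.097):
    b=np.array([.6117,y]); print(y,"bush back-out,back-in,front-in,front-out,side-bottom",[proj("side",[*(b+k*v),.11])[1].round(2) for k in(.02,.012,-.012,-.02)])
E
```

```text
294 [(161, np.int64(74), np.int64(74), np.int64(76)), (162, np.int64(55), np.int64(54), np.int64(55)), (163, np.int64(47), np.int64(45), np.int64(47)), (164, np.int64(43), np.int64(40), np.int64(42)), (165, np.int64(111), np.int64(95), np.int64(67)), (166, np.int64(182), np.int64(152), np.int64(92)), (167, np.int64(204), np.int64(171), np.int64(90)), (168, np.int64(200), np.int64(168), np.int64(90)), (169, np.int64(196), np.int64(164), np.int64(89)), (170, np.int64(198), np.int64(168), np.int64(91)), (171, np.int64(205), np.int64(176), np.int64(95)), (172, np.int64(187), np.int64(159), np.int64(83)), (173, np.int64(139), np.int64(110), np.int64(58)), (174, np.int64(142), np.int64(112), np.int64(59)), (175, np.int64(139), np.int64(112), np.int64(57)), (176, np.int64(116), np.int64(97), np.int64(70)), (177, np.int64(84), np.int64(83), np.int64(88)), (178, np.int64(86), np.int64(87), np.int64(89)), (179, np.int64(89), np.int64(90), np.int64(90)), (180, np.int64(81), np.int64(82), np.int64(82))]
299 [(161, np.int64(126), np.int64(41), np.int64(37)), (162, np.int64(103), np.int64(68), np.
[... 5038 characters left out ...]
 [299.62 171.55]
0.11 -0.0967 band front top/bot [299.64 168.15] [299.81 171.05]
0.1111 -0.0927 band front top/bot [299.24 168.83] [299.41 171.74]
0.1111 -0.0947 band front top/bot [299.43 168.33] [299.6  171.23]
0.1111 -0.0967 band front top/bot [299.62 167.83] [299.79 170.73]
-0.093 bush back-out,back-in,front-in,front-out,side-bottom [np.float64(164.23), np.float64(166.23), np.float64(172.35), np.float64(174.42)]
-0.095 bush back-out,back-in,front-in,front-out,side-bottom [np.float64(163.74), np.float64(165.74), np.float64(171.84), np.float64(173.91)]
-0.097 bush back-out,back-in,front-in,front-out,side-bottom [np.float64(163.25), np.float64(165.24), np.float64(171.33), np.float64(173.4)]
```

The bush is at y ≈ -0.095. The rod is within about 1 mm of the bore's axis both ways, and the band is about 1 mm high. One small trim, then I'll hand in.

The manual's scale: shifts go in units of 50 mm and turns go in units of 0.25 rad. Converting my numbers, 0.001 m is 0.02, 0.0006 m is 0.012.

```bash

echo '[[[0,0,0,0,0.012,0.02,0],[0,0,0,0,0,0,0],[0,0,0,0,0,0,0],[0,0,0,0,0,0,0]]]' | python3 shift.py
python3 - <<'E'
from h import *
need([.6126,-.0947,.1758],.1138)
from station import bot
print(bot.sign_off())
E
```

```text
clock: 17.4
ee_pos: [0.6126, -0.0947, 0.3307]
ee_rot: [-0.0, 0.668, 0.745, -0.0]
contact_force: [0.7, -0.1, -2.4]
grip_width: 0.264
grasp_force: 59.3
t 17.4 grasp [ 0.6126 -0.0947  0.1757] az 0.109 tilt [-0.  0.] need [-0.      0.     -0.0001] rz -0.0048 grip 0.264 59.32435154914856 F [ 0.7 -0.1 -2.4] q [-0.19  0.22  1.8   0.    1.12 -0.3 ]
the job is handed in; nothing more can be done
None
```

The job is handed in at 17.4 s of the 64 s: the cover is open, and the probe is held upright in the bore, measured within about 1 mm of centre with its band level with the bush top; sign-off returned no verdict.

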